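# Trip-test the tea counter's power box, then hold its cover down on the seal

### The job

The tea counter's new power box lies open on its back: check that its main switch trips by pressing the round test button so that the lever drops, and then lift the lever back over to its raised position, where it stays by itself. Then fit the loose cover squarely over the box and press it down on the foam seal with a steady force of about 12 N (at least 8, at most 18 N), as a third hand for the colleague who will drive the four screws; never squash the seal flat. The program finishes while the gripper is still holding the cover down like this, and the other things on the counter stay where they are.

Things in the scene. Friction and masses are not known exactly. Their poses are not given: they have to be found in the camera images.
- box: Open grey plastic power box lying on its back, 150 x 160 mm (x, y), rim 56 mm high, fixed to the counter. Origin: centre of its underside; z up; three cable glands stick out 13 mm at its -x end. A row of white switch modules, 108 mm along y, stands in it; its level face, 45 mm wide (x = -22 to 22 mm), is 62 mm above the counter. The main switch is the wide module, y = -54 to 18 mm.
- box_seat (a point): Middle of the box, 62 mm above the counter, level with the top of the unpressed seal; axes as the box. A centred cover has its origin straight below this point, and touches the seal when its origin is 12 mm below it (50 mm above the counter). Two small breakers at y = 27 and 45 mm have fixed black toggles 12 mm high: not used.
- seal (a joint): Compression of the black foam seal that stands 6 mm proud all round the box's rim, m: 0 = free, grows as it is pressed down, stop at 0.0065 (flat). A spring of 4 N per mm: 8 N is 2 mm, 12 N is 3 mm, 18 N is 4.5 mm; the cover's own weight counts in the force.
- button_top (a point): Centre of the top of the round black test button, 14 mm across, at x = 0, y = -38 mm of the box; it stands 8 mm above the face, 70 mm above the counter. Pressed straight down.
- button (a joint): Travel of the test button, m: 0 = out, 0.005 = fully in (about 5 N). It springs back by itself. On its way down it pushes the lever over its dead centre, so that the lever drops.
- lever_tip (a point): Middle of the tip of the main switch's black lever, at y = -6 mm of the box; the lever is 12 mm wide (y) and 8 to 10 mm thick; the tip is 32 mm from the pivot, which lies at x = 4 mm, 6 mm below the face. Raised, the tip is about 87 mm above the counter, dropped about 85 mm.
- lever (a joint): Lever angle, rad: 0 = raised, leaning 0.21 rad past vertical toward the box's +x end, where it stays; grows as it falls toward the -x end; 0.65 = dropped, leaning 0.44 rad toward -x. Dead centre near 0.2; from there it falls to either side by itself. Pushing the dropped lever back toward +x takes about 1 N at the tip.
- cover: Loose grey cover, 0.2 to 0.3 kg, right way up on the counter. Origin: centre of its lower edge, z up. Flange 165 x 175 mm (x, y), underside 12 mm and top 15 mm above the origin, with a flared skirt below it that fits round the box's rim with 4 to 7 mm play a side. Four screw heads at the corners. Either way round (half a turn) fits.
- cover_grip (a point): Middle of the cover's raised hollow hood, 38 mm above the cover's origin; axes as the cover. The hood is 54 mm wide (x: grasp it across this from above), 118 mm long (y), rises from the flange (15 mm) to 53 mm and has a clear window in its top. The raised lever fits inside it.
- screwdriver: Screwdriver, 190 mm, lying on the notebook; leave alone.
- tin: Large food tin, 101 mm across, 118 mm high, at the back; origin under its centre; leave alone.
- jar: Lidded canister, 102 mm across, 140 mm high, at the back; leave alone.
- sugar: Small white canister with a wooden lid, 70 mm across, 90 mm high, at the back; leave alone.
- cartons: Tea carton with a gabled top, 68 x 131 x 107 mm, at the back right; leave alone.
- cups: Stack of paper cups, 74 mm across, 178 mm high, at the right, toward the back; leave alone.
- mug: Mug, 92 mm across, 93 mm high, at the front right; leave alone.
- tissues: Tissue pack, 69 x 127 x 34 mm, at the right edge; leave alone.
- notebook: Notebook, 210 x 153 x 16 mm, on the left, with the screwdriver on it; leave alone.

How it is judged (in metres and radians):
On the way, in this order (a step that is already met when the one before it is completed fails the run):
1. the test button is pressed and the lever drops while the button is down (value of joint button above 0.0015 m and value of joint lever above 0.4 rad).
2. the lever is back in its raised position and the button is out (value of joint lever below 0.1 rad and value of joint button below 0.001 m), for 0.2 s.
3. the cover rests on the seal, squarely over the box (horizontal distance between cover and box_seat below 0.007 m and angle between the x axis of cover and the x axis of box, either way round below 0.06 rad and angle between the z axis of cover and the z axis of box, either way round below 0.035 rad and value of joint seal above 0.0003 m), for 0.1 s.
At the end, for the whole second after the job is handed in: The cover lies on the box's seal within 7 mm of centre, turned less than 0.06 rad and level within 0.035 rad; it is pressed on the seal with 8 to 18 N (seal compressed 1.8 to 4.6 mm) steadily through the last second by the fingers, which still touch it; the lever stays raised (under 0.1 rad) (horizontal distance between cover and box_seat below 0.007 m and angle between the x axis of cover and the x axis of box, either way round below 0.06 rad and angle between the z axis of cover and the z axis of box, either way round below 0.035 rad and contact force between cover and box above 6 N and value of joint seal between 0.0018 and 0.0046 m and value of joint lever below 0.1 rad and contact force between the fingers and cover above 1 N and linear speed of cover below 0.02 m/s); the arm keeps its last pose, push and grip.
It fails at once if the seal is squashed flat (over 6.2 mm, 25 N) (value of joint seal above 0.0062 m).
It fails at once if a bystander is displaced by more than 30 mm (distance of any of screwdriver, tin, jar, sugar, cartons, cups, mug, tissues, notebook from where it was at the start of the episode above 0.03 m).
It also fails if it takes over 58 s, if anything falls off the work surface, if the arm or the gripper's body presses on something with over 40 N, if the wrist force passes 120 N, or if a joint passes its speed limit or range.

### The arm

A 6-joint arm with a two-finger parallel gripper is mounted at the origin on a cart in front of the work surface, level with it; the furniture and walls round the work are solid. World frame = base frame: x ahead of the robot, y to its left, z up, the work surface at z = 0. Lengths are in mm, angles in rad, forces in N, time in s.
With the tool pointing down it reaches from about 275 to 825 mm from the base axis. Payload 5.2 kg.
Tool frame: the origin (TCP) lies at the very end of the fingers, on their centre line; the grasp point (between the pads) lies 19 mm behind it; z points along the fingers, y is the line along which they close (so a half turn about z gives the same grasp; the last joint's range is limited). The gripper opens to 93 mm and grips with 3 to 60 N. Pads are 15 mm wide; open, the fingers measure 128 mm over their backs; the gripper's body (75 mm by 188 mm) begins 65 mm behind the grasp point.
Start: joints at [0.976, 0.259, 1.535, -0, 1.348, -0.203], TCP at [209.998, 508.336, 218.653] pointing down, gripper open.
Joint ranges: [-3.14, 3.14], [-0.91, 2.08], [0.19, 2.58], [-1.22, 4.36], [0.22, 2.71], [-3.12, 3.12]. Speed limits (rad/s): [2.57, 2.57, 3.14, 3.14, 3.14, 3.14].

### API

Orientations are given as [roll, pitch, yaw] about the fixed x, y, z axes, in that order (R = Rz(yaw) Ry(pitch) Rx(roll)).
In Python, from bench import robot, viewer, move_gripper gives the robot as it stands (robot), with the cameras (viewer) and the gripper as plain functions. Calls block until the motion is done:
- robot.move_ptp(position, orientation): joint-space move of the TCP to a pose.
- robot.move_linear(position, ori=None, speed=150, f_stop=None): straight line of the TCP; ori=None keeps the orientation; speed is the mean speed in mm/s. With f_stop (N) it stops when the force on the tool has changed by that much, and returns True; else False.
- robot.move_j(angles): joint-space move.
- move_gripper(opening): opening from 0.0 (shut) to 1.0 (fully open); the grip force is fixed at half the most; returns when the fingers have stopped.
- robot.sleep(seconds).
- robot.inverse_kinematics(position, orientation): joint angles nearest the present ones, or None.
- viewer.get_image(name): name is "scene" or "top"; returns a dict with "img" (400x640x3 uint8, blue, green, red), "fovy" (degrees; the focal length in pixels is half the picture's height over the tangent of half this angle, whatever the lens; pixels are square), "cx", "cy" (the principal point, pixels), "k1" (the pictures are not rectified: a ray, as slopes to the right and down, at radius r is drawn at 1 + k1 r^2 times it, then the intrinsics apply), "eye" and "orientation" of the camera in the world. Camera axes: x right, y down, z forward; pixel columns grow to the right and rows downward; lengths in mm; the calibration is good to about 2 mm. A picture is of the moment at which its call begins. There is no depth.
A pose or a line that the arm cannot do raises robot.MotionError and nothing moves.
- robot.hand_in(): hands the job in; it is judged then, once.
Readings, each from a call of its own:
- robot.current_t(): time.
- robot.current_qpos(): joint angles.
- robot.current_joint_vel(): joint speeds.
- robot.current_joint_efforts(): joint torques, N m.
- robot.current_tcp_pos(): TCP position.
- robot.current_eef_rot(): TCP orientation.
- robot.current_contact_force(): force on the tool from outside, world axes, zero at the start.
- robot.current_ft_torque(): the same for the moment, N m.
- robot.current_gripper_width(): opening from 0.0 (shut) to 1.0 (fully open).
- robot.current_finger_force(): force on a finger pad.
Only numpy, scipy, OpenCV 4.12 (cv2) and the standard library are available. Lean on these libraries where they do the work, as an engineer would, in place of code of your own. Each camera call takes 0.05 s, during which the arm holds its last target. There are 200 camera calls.

## Working session

There is one attempt and no reset: what is moved stays moved. The work goes in short steps, each a Python script; the robot and the scene stay as the last script left them, time stands still between calls to the robot, and variables do not carry over. Pictures are saved under pics/ and viewed, at most 10 in all, crops included, and the job is handed in when it is done.

```bash
ls; mkdir -p pics
python3 - <<'E'
from bench import robot, viewer, move_gripper
import cv2
for n in ("scene","top"):
    d=viewer.get_image(n); cv2.imwrite(f"pics/{n}0.png",d["img"]); print(n,{k:v for k,v in d.items() if k!="img"})
print(robot.current_t(), robot.current_eef_rot(), robot.current_tcp_pos())
E
```

```text
bench.py
pics
scene {'fovy': 44.7933385598068, 'cx': 325.6411794486546, 'cy': 196.889945462747, 'k1': -0.06260877121230995, 'eye': array([ -134.59928154, -1142.4672002 ,  1252.70491536]), 'orientation': array([-2.30248318,  0.01457309, -0.57583335])}
top {'fovy': 42.300798577102924, 'cx': 314.1816455107717, 'cy': 196.08720435892087, 'k1': 0.053120945356326256, 'eye': array([ 171.85821127, -110.11683411, 1787.62071983]), 'orientation': array([-2.90402252,  0.00535485, -1.43003797])}
0.1 [-3.14002035e+00 -2.94521903e-04  2.74985650e+00] [209.73016285 507.92937493 217.91564378]
```

View pics/scene0.png

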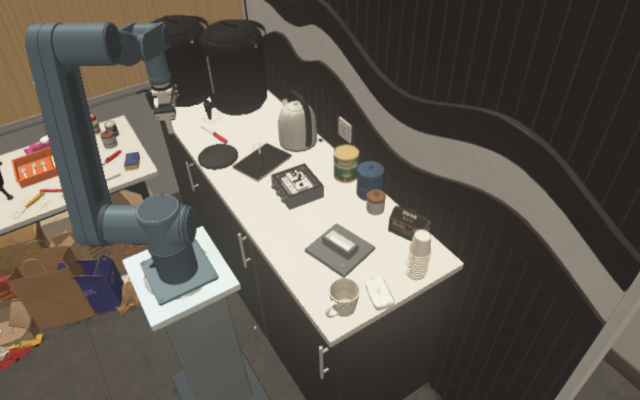

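View pics/top0.png

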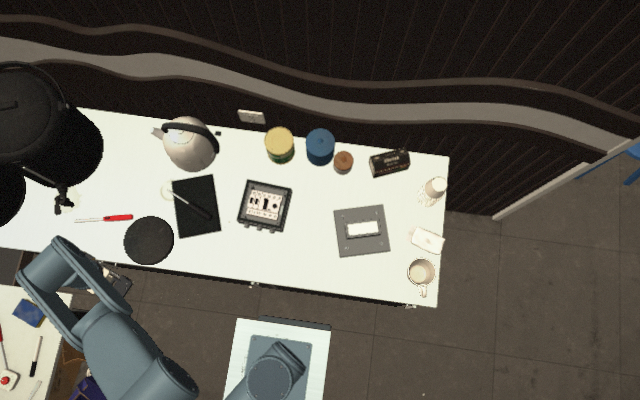

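The top view shows the box at about (265,206) and the cover at (361,230). In the scene view they are at (297,186) and (340,248). Next I'll enlarge both.

Run:
```python
import cv2,numpy as np
def crop(n,x,y,w,h,s):
    im=cv2.imread(f"pics/{n}0.png")[y:y+h,x:x+w]; im=cv2.resize(im,None,fx=s,fy=s,interpolation=cv2.INTER_CUBIC)
    for k in range(0,w,10):
        cv2.line(im,(k*s,0),(k*s,6),(0,0,255),1); cv2.putText(im,str(x+k),(k*s,16),0,.35,(0,0,255),1)
    for k in range(0,h,10):
        cv2.line(im,(0,k*s),(6,k*s),(0,0,255),1); cv2.putText(im,str(y+k),(8,k*s+4),0,.35,(0,0,255),1)
    return im
cv2.imwrite("pics/topc.png",np.hstack([crop("top",232,174,66,66,6),crop("top",328,198,66,66,6)]))
cv2.imwrite("pics/scc.png",np.hstack([crop("scene",265,160,62,50,6),crop("scene",302,222,76,50,5)[:300].copy()]))
```

```text
Traceback (most recent call last):
ValueError: all the input array dimensions except for the concatenation axis must match exactly, but along dimension 0, the array at index 0 has size 300 and the array at index 1 has size 250
```

View pics/topc.png

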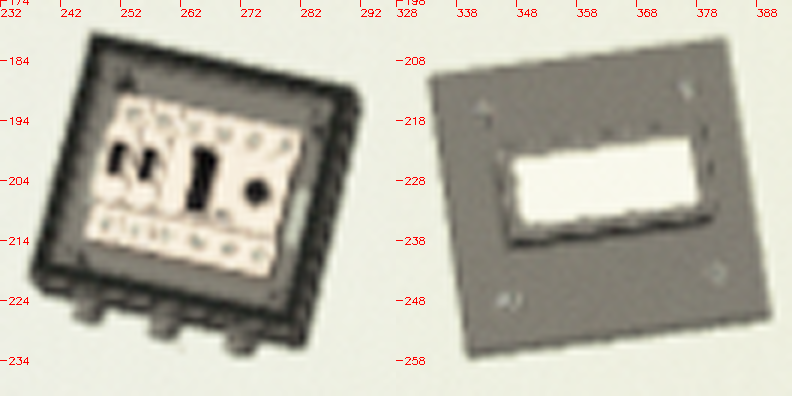

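The top crop shows the box's rim corners at (247.3,179.5), (292,189), (282.5,232) and (237.5,221.5), with the glands toward the robot (-x). The button is at (274.8,205.8). The cover's flange corners are at (333.7,210.7), (382.8,204.5), (390.5,251.2) and (339.8,257.5).

Run:
```python
import cv2,numpy as np
def crop(n,x,y,w,h,s):
    im=cv2.imread(f"pics/{n}0.png")[y:y+h,x:x+w]; im=cv2.resize(im,None,fx=s,fy=s,interpolation=cv2.INTER_CUBIC)
    for k in range(0,w,10):
        cv2.line(im,(k*s,0),(k*s,6),(0,0,255),1); cv2.putText(im,str(x+k),(k*s,16),0,.35,(0,0,255),1)
    for k in range(0,h,10):
        cv2.line(im,(0,k*s),(6,k*s),(0,0,255),1); cv2.putText(im,str(y+k),(8,k*s+4),0,.35,(0,0,255),1)
    return im
cv2.imwrite("pics/scc.png",np.hstack([crop("scene",268,160,60,52,6),crop("scene",303,222,73,52,6)]))
```

```text
(no output)
```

View pics/scc.png

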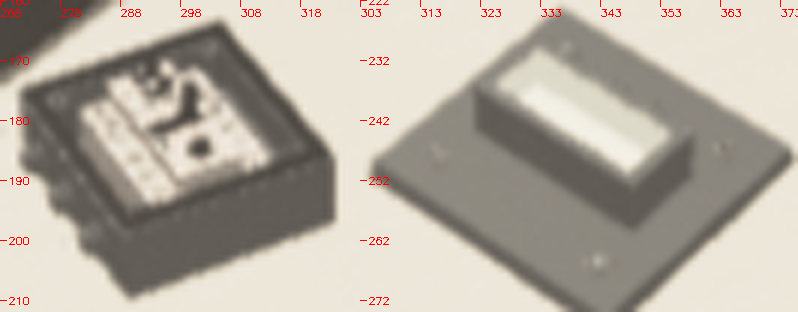

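Scene crop:
- **Box rim corners:** (271.7,175.3), (304.7,163.7), (323.7,186.3) and (289.3,197.5). The button is at (301.3,184.5).
- **Cover flange corners:** (305.3,249.5), (337.2,223.7) and (375.2,247.3).
- **Hood top corners:** (322.2,236.7), (348.3,252.8), (358.3,245) and (333,229.5).

Next I'll fit poses with both cameras.

```bash
cat > vis.py <<'E'
import numpy as np, cv2
from scipy.spatial.transform import Rotation as R
from scipy.optimize import least_squares
CAM={'scene':(44.7933385598068,325.6411794486546,196.889945462747,-0.06260877121230995,[-134.59928154,-1142.4672002,1252.70491536],[-2.30248318,0.01457309,-0.57583335]),
'top':(42.300798577102924,314.1816455107717,196.08720435892087,0.053120945356326256,[171.85821127,-110.11683411,1787.62071983],[-2.90402252,0.00535485,-1.43003797])}
def proj(cam,P):
    fv,cx,cy,k,e,o=CAM[cam]; f=200/np.tan(np.radians(fv/2))
    c=(np.atleast_2d(P)-e)@R.from_euler('xyz',o).as_matrix(); s=c[:,:2]/c[:,2:]
    return s*(1+k*(s**2).sum(1,keepdims=True))*f+[cx,cy]
def fit(obs,x0,freez=True):
    """obs: list of (cam,local xyz,pixel); returns x,y,z,yaw"""
    def res(p):
        r=[]
        for c,l,u in obs:
            w=R.from_euler('z',p[3]).apply(l)+[p[0],p[1],p[2] if freez else 0]
            r.append((proj(c,w)[0]-u))
        return np.ravel(r)/[1]
    s=least_squares(res,x0,x_scale=[100,100,100,1],loss='soft_l1'); return s.x,res(s.x).reshape(-1,2)
E
cat > m1.py <<'E'
from vis import *
np.set_printoptions(precision=2,suppress=True)
h=62;X,Y=75,80
T=[((X,Y),(247.3,179.5)),((X,-Y),(292,189)),((-X,-Y),(282.5,232)),((-X,Y),(237.5,221.5))]
S=[((-X,Y),(271.7,175.3)),((X,Y),(304.7,163.7)),((X,-Y),(323.7,186.3)),((-X,-Y),(289.3,197.5))]
bt=[('top',[0,-38,70],(274.8,205.8)),('top',[0,36,74],(254,200.8)),]
bs=[('scene',[0,-38,70],(301.3,184.5))]
box_t=[('top',[*a,h],u) for a,u in T]+bt; box_s=[('scene',[*a,h],u) for a,u in S]+bs
fx,fy=82.5,87.5
T=[((fx,fy),(333.7,210.7)),((fx,-fy),(382.8,204.5)),((-fx,-fy),(390.5,251.2)),((-fx,fy),(339.8,257.5))]
S=[((-fx,fy),(305.3,249.5)),((fx,fy),(337.2,223.7)),((fx,-fy),(375.2,247.3))]
H=[((-27,59),(322.2,236.7)),((-27,-59),(348.3,252.8)),((27,-59),(358.3,245)),((27,59),(333,229.5))]
cov_t=[('top',[*a,15],u) for a,u in T]+[('top',[0,0,53],(363,228.3))]
cov_s=[('scene',[*a,15],u) for a,u in S]+[('scene',[*a,53],u) for a,u in H]
for n,t,s,x0 in (('box',box_t,box_s,[500,50,0,-.2]),('cov',cov_t,cov_s,[450,-300,0,.1])):
    for m,o,fz in (('both',t+s,1),('both z0',t+s,0),('top',t,0),('scene',s,0)):
        p,r=fit(o,x0,fz); print(n,m,p[:3],'yaw %.3f'%p[3],'rms',np.sqrt((r**2).mean()))
        if m=='both': print(r.T)
E
python3 m1.py
```

```text
box both [532.49 121.1   -1.95] yaw -0.069 rms 0.8041084669616572
[[ 0.03  0.39  0.21 -0.71  0.65  0.18 -1.56 -0.2   0.15 -1.29 -0.32]
 [-0.5  -0.73 -1.74 -0.86  0.27  0.62  0.12 -0.25 -0.22  1.91  0.16]]
box both z0 [531.88 120.44   0.03] yaw -0.070 rms 0.8035548242358437
box top [530.26 121.07  -0.  ] yaw -0.071 rms 0.6196274765560554
box scene [534.06 118.98   0.  ] yaw -0.070 rms 0.7484683493422504
cov both [ 499.34 -222.04   -3.84] yaw 0.260 rms 0.5893592852719565
[[ 0.3   0.58  0.14  0.35 -0.05 -0.58 -0.74 -0.3  -0.62 -0.19  0.24 -0.89]
 [-0.77 -0.4  -0.63 -0.91 -0.19 -0.05  0.07  0.34  0.25  1.46  0.09 -1.09]]
cov both z0 [ 498.12 -223.22    0.  ] yaw 0.259 rms 0.6577636266394414
cov top [ 496.49 -221.13    2.11] yaw 0.265 rms 0.20298040438218592
cov scene [ 499.   -225.14   16.13] yaw 0.257 rms 0.5772110454317471
```

```bash
cat > h.py <<'E'
from bench import robot, viewer, move_gripper
import numpy as np, cv2
from vis import *
np.set_printoptions(precision=2,suppress=True)
BOX=np.array([532.,120.]); BY=-0.070; COV=np.array([497.8,-222.8]); CY=0.261
def w(o,yaw,x,y): return o+[x*np.cos(yaw)-y*np.sin(yaw), x*np.sin(yaw)+y*np.cos(yaw)]
def down(yaw): return [np.pi,0,yaw]
def crop(n,c,s,ww,hh):
    d=viewer.get_image(n)["img"]; x,y=int(c[0]-ww/2),int(c[1]-hh/2)
    im=cv2.resize(d[y:y+hh,x:x+ww],None,fx=s,fy=s,interpolation=cv2.INTER_CUBIC)
    for k in range(0,ww,10): cv2.line(im,(k*s,0),(k*s,6),(0,0,255),1); cv2.putText(im,str(x+k),(k*s,16),0,.35,(0,0,255),1)
    for k in range(0,hh,10): cv2.line(im,(0,k*s),(6,k*s),(0,0,255),1); cv2.putText(im,str(y+k),(8,k*s+4),0,.35,(0,0,255),1)
    return im
E
python3 - <<'E'
from h import *
p=[*w(BOX,BY,0,-38),105]
for y in (BY,BY+np.pi,BY+np.pi/2,BY-np.pi/2,CY+np.pi/2,CY-np.pi/2): print(y,robot.inverse_kinematics(p,down(y)),robot.inverse_kinematics([*COV,80],down(y)))
move_gripper(0.0); robot.move_ptp([*p[:2],140],down(BY+np.pi)); robot.move_linear(p)
print(robot.current_t(),robot.current_tcp_pos(),robot.current_contact_force(),p)
print(proj('scene',robot.current_tcp_pos()),proj('top',robot.current_tcp_pos()))
cv2.imwrite("pics/hov.png",np.hstack([crop('scene',(300,175),7,56,60),crop('top',(270,200),7,56,60)]))
E
```

```text
-0.07 [-0.05  0.34  1.72 -0.    1.08  1.59] [-0.63  0.38  1.73 -0.    1.03  1.02]
3.0715926535897933 [-0.05  0.34  1.72  0.    1.08 -1.56] [-0.63  0.38  1.73  0.    1.03 -2.13]
1.5007963267948965 [-0.05  0.34  1.72 -0.    1.08  0.02] [-0.63  0.38  1.73  0.    1.03 -0.56]
-1.6407963267948966 None [-0.63  0.38  1.73 -0.    1.03  2.59]
1.8317963267948967 [-0.05  0.34  1.72  0.    1.08 -0.32] [-0.63  0.38  1.73  0.    1.03 -0.89]
-1.3097963267948964 [-0.05  0.34  1.72 -0.    1.08  2.83] [-0.63  0.38  1.73 -0.    1.03  2.26]
3.875 [528.86  82.76 104.8 ] [ 0.29 -0.13 -0.07] [np.float64(529.3421718011738), np.float64(82.09306199037538), 105]
[[300.33 177.29]] [[274.67 203.99]]
```

View pics/hov.png

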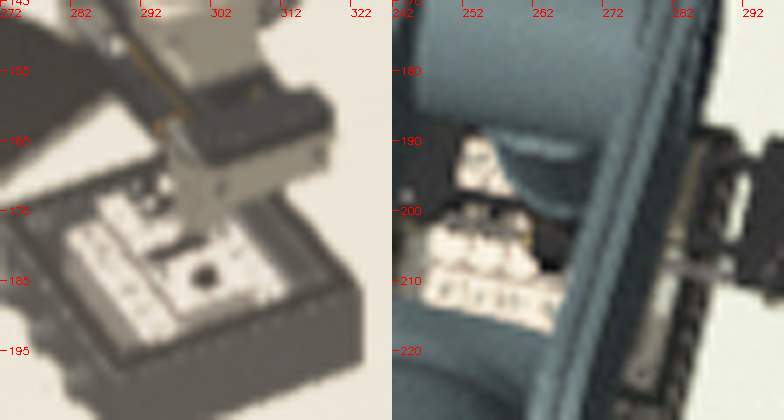

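The fingertips appear at about (300.3,177.3) in the scene view, as predicted, so that camera is well registered. The button is below them at (301,184.5). Next I'll press it.

Run:
```python
from h import *
b=w(BOX,BY,0,-38)
r=robot.move_linear([*b,64.5],speed=30,f_stop=7); print(r,robot.current_tcp_pos(),robot.current_contact_force())
robot.sleep(0.2); print(robot.current_contact_force(),robot.current_ft_torque())
robot.move_linear([*b,110])
robot.move_linear([*w(BOX,BY,-34,-6),110])
print(robot.current_t(),robot.current_contact_force())
cv2.imwrite("pics/trip.png",crop('scene',(300,180),10,60,50))
```

```text
True [529.18  82.11  65.24] [-0.63 -1.07  4.88]
[-0.59 -0.88  5.86] [-0.04  0.15  0.02]
6.375 [ 0.5  -0.43 -0.02]
```

View pics/trip.png

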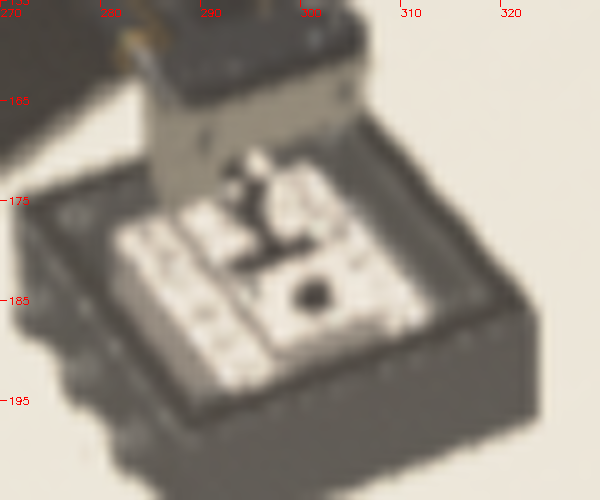

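The lever tip has moved from (300,173) to (294,173), toward -x, so the switch has tripped. Next I'll push it back over.

Run:
```python
from h import *
print(proj('scene',[[*w(BOX,BY,4+32*np.sin(a),-6),56+32*np.cos(a)] for a in (.21,-.44)]))
r0=robot.move_linear([*w(BOX,BY,-34,-6),75],speed=80,f_stop=6); print(r0,robot.current_tcp_pos())
if not r0:
    r=robot.move_linear([*w(BOX,BY,1,-6),75],speed=40,f_stop=5)
    t=robot.current_tcp_pos(); print(r,t,w(np.zeros(2),-BY,*(t[:2]-BOX)),robot.current_contact_force())
    robot.move_linear([*w(BOX,BY,-30,-6),75]); robot.move_linear([*w(BOX,BY,-30,-6),125])
print(robot.current_t(),robot.current_contact_force())
cv2.imwrite("pics/raised.png",crop('scene',(300,180),10,60,50))
```

```text
[[299.47 175.33]
 [294.7  177.52]]
False [497.91 116.18  74.94]
True [529.34 114.09  74.36] [-2.24 -6.09] [-0.16  0.03  0.07]
8.6 [-1.24 -0.07 -0.15]
```

View pics/raised.png

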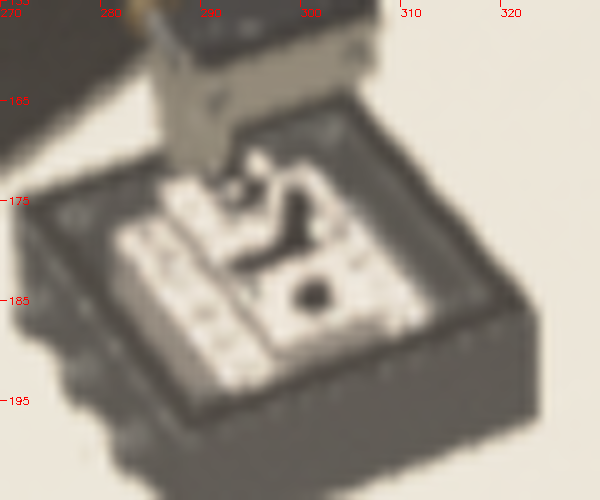

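The lever is raised again, with its tip at about (299.5,174) and the button out. Next I'll refine the box fit with the rim size left free, then grasp and lift the cover.

```bash
python3 - <<'E'
from h import *
T=[((1,1),(247.3,179.5)),((1,-1),(292,189)),((-1,-1),(282.5,232)),((-1,1),(237.5,221.5))]
S=[((-1,1),(271.75,175.4)),((1,1),(304.8,164)),((1,-1),(323.6,186.2)),((-1,-1),(289.2,197.5))]
def res(p,cams,pr=0):
    r=[]
    for n,L in cams:
        for (a,b),u in L: r.append(proj(n,[*w(p[:2],p[2],a*p[3],b*p[4]),62])[0]-u)
        if n=='top': r.append(proj(n,[*w(p[:2],p[2],0,-38),70])[0]-(274.8,205.8))
        else: r.append(proj(n,[*w(p[:2],p[2],0,-38),70])[0]-(301.3,184.5))
    return np.ravel(r)
for c in ([('top',T)],[('scene',S)],[('top',T),('scene',S)]):
    s=least_squares(res,[532,120,-.07,75,80],args=(c,),x_scale=[100,100,1,100,100]); print(s.x, s.x[2], np.sqrt((s.fun**2).mean()))
E
python3 - <<'E'
from h import *
y=CY+np.pi/2
robot.move_linear([*w(BOX,BY,-30,-6),170]); move_gripper(1.0)
robot.move_ptp([*COV,170],down(y))
robot.move_linear([*COV,75])
f=robot.move_linear([*COV,21],speed=60,f_stop=8); print(f,robot.current_tcp_pos(),robot.current_contact_force())
if not f:
    move_gripper(0.0); print(robot.current_gripper_width()*93,robot.current_finger_force(),robot.current_contact_force())
    robot.move_linear([*COV,170],speed=100); robot.sleep(.3)
    print(robot.current_gripper_width()*93,robot.current_contact_force(),robot.current_ft_torque(),robot.current_tcp_pos(),robot.current_eef_rot())
print(robot.current_t())
E
```

```text
[529.58 120.82  -0.07  75.86  78.98] -0.06810220570250744 0.5062751012562564
[534.25 119.03  -0.08  71.36  76.8 ] -0.07516568768115314 0.34629028697755443
[531.65 120.02  -0.07  73.95  78.35] -0.0699537371752082 0.7736663382408181
False [ 498.11 -222.99   21.32] [ 0.28  0.08 -0.46]
53.79944068267753 29.999207854270935 [1.35 0.32 0.13]
53.63233085617623 [ 0.04  0.87 -1.78] [-0.09  0.04  0.  ] [ 497.72 -222.73  169.74] [-3.14 -0.    1.83]
16.3333
```

Run:
```python
from h import *
B=np.array([533.3,119.6]); y=BY+np.pi/2
robot.move_linear([*B,170],down(y)); robot.move_linear([*B,126],speed=80)
t=robot.current_tcp_pos(); z=t[2]-21.3
print(robot.current_t(),t,robot.current_eef_rot(),robot.current_contact_force())
for n in ('scene','top'): print(n,proj(n,[[*w(t[:2],BY,a*82.5,b*87.5),z+15] for a,b in ((1,1),(1,-1),(-1,-1),(-1,1))]).tolist())
a=crop('scene',(300,172),6,66,66); b=crop('top',(265,205),6,66,66)
cv2.imwrite("pics/hov2.png",np.hstack([a,b]))
```

```text
19.475 [533.53 119.58 126.14] [ 3.14 -0.    1.5 ] [-0.56 -0.03 -1.27]
scene [[305.11092514190017, 149.91835131630046], [326.79098769082464, 174.38437911716676], [286.35864428126246, 189.0532052213651], [266.5531746785045, 162.912545740264]]
top [[243.8641566997972, 171.43446654321343], [294.7524126987803, 181.90584799778443], [283.74940893089774, 229.58520790501387], [231.76109237047376, 218.65942068067918]]
```

View pics/hov2.png

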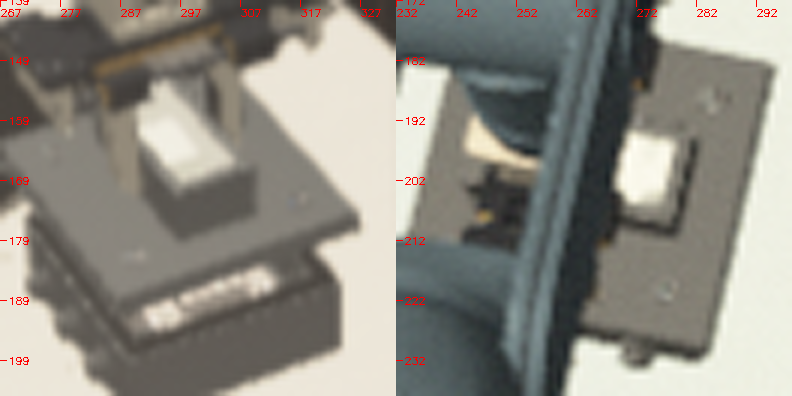

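At the hover pose the cover corners appear at scene (326.7,175.2) and (286.2,188.7), as predicted. In the top view they sit about 1.3 px low, so the top camera reads x about 4 mm short. That puts the box at about (533.8,119.8). Next I'll lower the cover with force checks.

Run:
```python
from h import *
B=np.array([533.8,119.8])
robot.move_linear([*B,95],speed=80); robot.sleep(.3); f0=np.mean([robot.current_contact_force() for _ in range(5)],0)
r=robot.move_linear([*B,75.5],speed=25,f_stop=5); print(r,f0,robot.current_tcp_pos(),robot.current_contact_force()-f0)
if not r:
    r=robot.move_linear([*B,68],speed=10,f_stop=5)
    robot.sleep(.4); print(r,robot.current_tcp_pos(),robot.current_contact_force()-f0,robot.current_ft_torque(),robot.current_eef_rot())
np.save('f0.npy',f0); print(robot.current_t())
```

```text
False [-0.7   0.54 -2.54] [533.94 119.8   75.62] [-0.11 -0.77  0.59]
True [533.85 119.78  69.37] [ 1.8  -0.22  8.17] [-0.07 -0.3   0.  ] [-3.14  0.    1.5 ]
22.35
```

The contact height and stiffness match the seal: 8 N at about 2 mm. I'll press 1 mm further and check visually.

Run:
```python
from h import *
f0=np.load('f0.npy'); B=np.array([533.8,119.8])
z=robot.current_tcp_pos()[2]
robot.move_linear([*B,68.3],speed=5,f_stop=8)
for _ in range(4): robot.sleep(.3); print(robot.current_tcp_pos(),robot.current_contact_force()-f0,robot.current_gripper_width()*93,robot.current_finger_force())
t=robot.current_tcp_pos(); zz=t[2]-21.3
for n in ('scene','top'): print(n,proj(n,[[*w(B,BY,a*82.5,b*87.5),zz+15] for a,b in ((1,1),(1,-1),(-1,-1),(-1,1))]).tolist())
cv2.imwrite("pics/fin.png",np.hstack([crop('scene',(300,180),6,66,66),crop('top',(265,205),6,66,66)])); print(robot.current_t())
```

```text
[533.87 119.79  69.38] [-1.36 -1.19  8.18] 53.62550547974753 29.999782741069794
[533.88 119.78  69.37] [-0.21 -0.08  8.  ] 53.92471950033844 29.99981313943863
[533.88 119.79  69.36] [-1.09 -1.62  8.62] 53.91492519691134 29.999861419200897
[533.85 119.8   69.38] [-0.56 -0.83  7.47] 54.21773684350581 29.999904334545135
scene [[305.7421534255562, 161.33016124812434], [327.0145231753494, 186.01674220529515], [287.4606972676736, 200.74897715707894], [267.9780242825337, 174.41170780570312]]
top [[246.07403663616032, 175.97066128200862], [295.39109951506725, 186.13630019563766], [284.7489111789974, 232.40003166871765], [234.3969146692366, 221.80456204652702]]
23.9
```

View pics/fin.png

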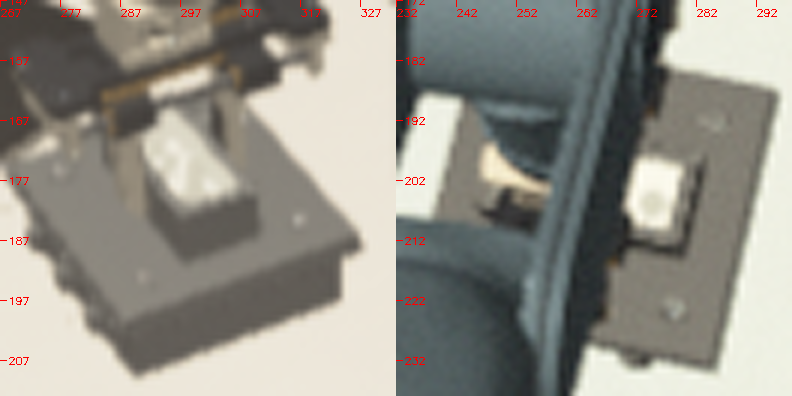

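The cover sits seated over the box, with flange corners near scene (327,187) and (287.5,201) as predicted. The last small move stopped at once on its f_stop, so the force stayed at 8 N. I'll press the remaining 1 mm without it.

Run:
```python
from h import *
f0=np.load('f0.npy'); B=np.array([533.8,119.8])
def rd():
    fs=[]; 
    for _ in range(12): robot.sleep(.05); fs.append(robot.current_contact_force()-f0)
    return np.mean(fs,0),np.std(fs,0)
z=robot.current_tcp_pos()[2]; print(z,rd())
for d in (68.9,68.4):
    robot.move_linear([*B,d],speed=5); print(robot.current_tcp_pos(),rd())
print(robot.current_eef_rot(),robot.current_t())
```

```text
69.3682952363393 (array([-1.09, -0.62,  8.  ]), array([0.33, 0.37, 0.47]))
[533.87 119.8   69.25] (array([-0.2 , -0.57,  8.49]), array([0.47, 0.52, 0.34]))
[533.86 119.79  69.18] (array([-1.11, -0.76, 11.58]), array([0.55, 0.34, 0.6 ]))
[-3.14  0.    1.5 ] 26.2
```

Run:
```python
from h import *
f0=np.load('f0.npy'); robot.sleep(.5)
fs=[]
for _ in range(10): robot.sleep(.05); fs.append(robot.current_contact_force()-f0)
f=np.mean(fs,0); print(f,robot.current_tcp_pos(),robot.current_finger_force())
if 10<f[2]<14.5: print(robot.hand_in(),robot.current_t())
```

```text
[-1.22 -0.48 11.78] [533.87 119.8   69.17] 30.000583827495575
the job is handed in; nothing more can be done
the job is handed in; nothing more can be done
```

I tripped the main switch, lifted its lever back to raised, fitted the cover on the box and handed in with the gripper pressing it down at a measured 11.8 N; the judge's verdict was not shown.

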